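# Prise open the dust extractor's filter box, fit the clean filter cassette and shut it

### The arm

A 7-joint arm with a two-finger parallel gripper is mounted at the origin on the work surface; the furniture and walls round the work are solid. World frame = base frame: x ahead of the robot, y to its left, z up, the work surface at z = 0. Lengths are in m, angles in rad, forces in N, time in s.
With the tool pointing down it reaches from about 0.4 to 0.85 m from the base axis. Payload 10.4 kg.
Tool frame: the origin (TCP) lies midway between the tips of the shut fingers; the grasp point (between the pads) lies 19 mm behind it (bot.grasp_offset is the distance from the TCP to the grasp point, in m); z points along the fingers, y is the line along which they close (so a half turn about z gives the same grasp; the last joint's range is limited). The gripper opens to 85 mm and grips with 20 to 120 N. Pads are 22 mm wide; open, the fingers measure 114 mm over their backs; the gripper's body (76 mm by 85 mm) begins 54 mm behind the grasp point. The pads swing forward as they close: fully open they stand 13 mm farther back than shut.
Start: joints at [-1.272, 0.332, -0.065, 1.46, 0.022, 1.35, -0.088], TCP at [0.198, 0.593, 0.231] pointing down, gripper open.
Joint ranges: [-2.6, 2.6], [-0.5, 2.12], [-1.47, 1.34], [0.16, 2.42], [-1.27, 4.41], [0.06, 2.06], [-2.6, 2.6]. Speed limits (rad/s): [2.22, 2.22, 2.79, 2.79, 3.14, 3.14, 3.14].

### API

Orientations are given as a 3x3 rotation matrix whose columns are the frame's x, y, z axes.
In Python, from plant import bot, jaws, optics, workorder gives the robot as it stands. Calls block until the motion is done:
- bot.move_ptp(position, orientation): joint-space move of the TCP to a pose.
- bot.movel(position, max_speed=0.15, attitude=None, stop_force=None): straight line of the TCP; attitude=None keeps the orientation; max_speed is the mean speed in m/s. With stop_force (N) it stops when the force on the tool has changed by that much, and returns True; else False.
- bot.movej(angles): joint-space move.
- jaws.set_gripper(opening, f_grip=None): finger opening in m; f_grip is the grip in N (None keeps the last); returns when the fingers have stopped.
- bot.sleep(seconds).
- bot.ik(position, orientation): joint angles nearest the present ones, or None.
- optics.capture(name): name is "scene" or "top" or "wrist"; returns the picture (480x640x3 uint8, red, green, blue); there is no depth.
- optics.get_calibration(name): a dict with "fx", "fy", "cx", "cy" (pixels), "R" (3x3) and "t" (3): a world point X has camera coordinates R X + t. Camera axes: x right, y down, z forward; pixel columns grow to the right and rows downward; lengths in m; the calibration is good to about 2 mm. A picture is of the moment at which its call begins: read the wrist's pose just before it. get_calibration takes no time and is no camera call; for the wrist camera it gives the pose at the moment of the call.
A pose or a line that the arm cannot do raises bot.Unreachable and nothing moves.
- workorder.finish_job(): hands the job in; it is judged then, once.
Readings, each from a call of its own:
- bot.read_clock(): time.
- bot.read_joint_positions(): joint angles.
- bot.read_joint_velocities(): joint speeds.
- bot.read_effort(): joint torques, N m.
- bot.read_position(): TCP position.
- bot.read_orientation(): TCP orientation.
- bot.read_ft_force(): force on the tool from outside, world axes, zero at the start.
- bot.read_ft_torque(): the same for the moment, N m.
- bot.read_width(): finger opening in m.
- bot.read_gripper_force(): force on a finger pad.
Only numpy, scipy, OpenCV 4.12 (cv2) and the standard library are available. Lean on these libraries where they do the work, as an engineer would, in place of code of your own. Each camera call takes 0.05 s, during which the arm holds its last target. There are 200 camera calls.

### The job

The dust extractor's filter box needs its clean filter, but its blue cover is held by a catch and shuts too close for fingers: take the flat screwdriver, prise the cover up with the blade in the slot at the front, and swing it open past upright. Put the screwdriver down on the bench, set the filter cassette flat on the floor of the box with its orange grip bar upward, then press the cover fully shut in its catch. Leave the glue bottle standing where it is.

Things in the scene. Friction and masses are not known exactly. Their poses are not given: they have to be found in the camera images.
- filter_box: Grey metal box screwed down to the bench, 112 mm (its x) by 148 mm (y), rim 62 mm high, walls and floor 5 mm: the bay is 102 by 138 mm. Origin: centre of the underside, z up. The front with the pry slot is its -x face; the cover's hinge runs along y atop its +x face. A black hose spigot (51 mm thick, 42 mm long) sticks out of its +y end; low ears reach 21 mm out of both ends.
- pry_slot (a point): Centre of the pry slot's mouth: a notch 40 mm wide (along the box's y) and 12 mm high (50 to 62 mm above the bench) cut through the top edge of the 5 mm front wall (-x face) right under the cover's front edge. Axes as the box's: the blade goes in level, along +x; the cover's underside is 6 mm above this point.
- cover_hinge (a point): Middle of the cover's hinge axis, 64 mm above the bench, 58 mm from the box's centre along its +x; the axis runs along the box's y.
- cover_edge (a point): Middle of the cover's front edge; it moves with the cover, 114 mm from the hinge axis, 64.5 mm above the bench when shut. The flat blue cover is 148 mm wide and 5 mm thick (62 to 67 mm above the bench when shut), flush with the front of the box.
- cover (a joint): Angle of the cover, rad: 0 shut, 1.57 upright, 1.92 its stop, leaning back over the hinge side. The hinge is stiff: the cover stays at whatever angle it is left. A sprung roller catch beside the front edge holds it shut: it takes a few newtons at the front edge to prise open, and about 7 N pressed down there to snap shut over the last 8 mm.
- screwdriver: Flat screwdriver, 192 mm long, orange handle 88 mm long, 20 mm wide and 26 mm high, thin steel shank and blade 100 mm long. It lies along its y axis: blade at -y, handle from y = +5 to +93 mm. Origin: under its middle at bench level, z up.
- handle_mid (a point): Middle of the screwdriver's handle, 45 mm from the screwdriver's origin along its +y, 13 mm above the bench as it lies.
- blade_tip (a point): Tip of the blade, 95 mm from the screwdriver's origin along its -y, 8 mm above the bench as it lies (5 mm lower than the handle's middle line); the shank counts as 6 by 6 mm.
- filter_cassette: Clean filter cassette: black frame with white pleats, 88 mm (x) by 126 mm (y) by 30 mm high, with an orange grip bar on top, 0.16 kg. Origin: centre of the underside, z up. It fits the bay with 6 to 7 mm to spare all round, its x along the box's x, either way round.
- grip_bar (a point): On the cassette's orange grip bar, 44 mm above the cassette's underside: the bar is 56 mm long (along x), 16 mm thick (along y) and rises from the frame's top (30 mm) to 53 mm; take it across its 16 mm.
- glue_bottle: White glue bottle with red nozzle, 50 mm thick, 157 mm tall, standing at the back on the right. Origin under its centre.

How it is judged:
On the way, in this order (a step that is already met when the one before it is completed fails the run):
1. the cover is prised up out of its catch by the screwdriver, with no finger on it (value of joint cover above 0.12 rad and contact force between screwdriver and filter_box above 0.2 N and contact force between the fingers and filter_box below 0.1 N), for 0.1 s.
2. the cover stands open, past upright (value of joint cover above 1.57 rad), for 0.2 s.
3. the cassette is set flat on the floor of the open box, grip bar up, and let go, and the screwdriver lies on the bench (value of joint cover above 1.3 rad and z of filter_cassette in the frame of filter_box below 0.01 m and horizontal distance between filter_cassette and filter_box below 0.015 m and angle between filter_cassette's own z axis and vertical below 0.08 rad and contact force between the fingers and filter_cassette below 0.1 N and height (world z) of each of handle_mid, blade_tip below 0.03 m), for 0.2 s.
At the end, for the whole second after the job is handed in: Cover shut in its catch (under 0.025 rad); cassette flat on the box floor, grip bar up (underside under 10 mm above the box's underside, tilt under 0.08 rad, within 15 mm of centre); screwdriver lying on the bench (handle middle and blade tip under 30 mm high); all at rest (value of joint cover below 0.025 rad and z of filter_cassette in the frame of filter_box below 0.01 m and horizontal distance between filter_cassette and filter_box below 0.015 m and angle between filter_cassette's own z axis and vertical below 0.08 rad and linear speed of each of filter_cassette, screwdriver below 0.02 m/s and height (world z) of each of handle_mid, blade_tip below 0.03 m); the robot touches nothing.
It fails at once if the glue bottle is moved by more than 40 mm (distance of glue_bottle from where it was at the start of the episode above 0.04 m).
It also fails if it takes over 72 s, if anything falls off the work surface, if the arm or the gripper's body presses on something with over 40 N, if the wrist force passes 120 N, or if a joint passes its speed limit or range.

## Working session

There is one attempt and no reset: what is moved stays moved. The work goes in short steps, each a Python script; the robot and the scene stay as the last script left them, time stands still between calls to the robot, and variables do not carry over. Pictures are saved under pics/ and viewed, at most 10 in all, crops included, and the job is handed in when it is done.

```bash
mkdir -p pics; ls
python3 - <<'E'
from plant import bot, jaws, optics
import cv2,numpy as np
for n in ("scene","top"):
    im=optics.capture(n); cv2.imwrite(f"pics/{n}0.png",im[:,:,::-1])
    c=optics.get_calibration(n); print(n,c)
print(bot.read_clock())
E
```

```text
pics
scene {'fx': 560.7568248396095, 'fy': 560.7568248396095, 'cx': 321.1473870950603, 'cy': 247.5097060622549, 'R': array([[ 0.7972291 , -0.6035608 , -0.01183732],
       [-0.27144019, -0.3408864 , -0.90006483],
       [ 0.53920866,  0.720771  , -0.43559521]]), 't': array([-0.426371  ,  0.18033969,  0.74198536])}
top {'fx': 463.57403555541777, 'fy': 463.57403555541777, 'cx': 322.1136299400395, 'cy': 233.43335481734346, 'R': array([[ 0.02632937, -0.99931373,  0.02605452],
       [-0.9841905 , -0.03047978, -0.17447074],
       [ 0.17514514, -0.02104891, -0.98431759]]), 't': array([-0.0768513 ,  0.51861552,  0.9610454 ])}
0.1
```

View pics/top0.png

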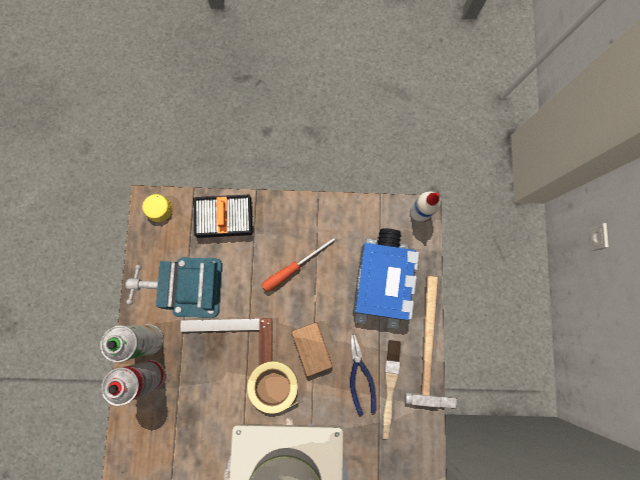

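View pics/scene0.png

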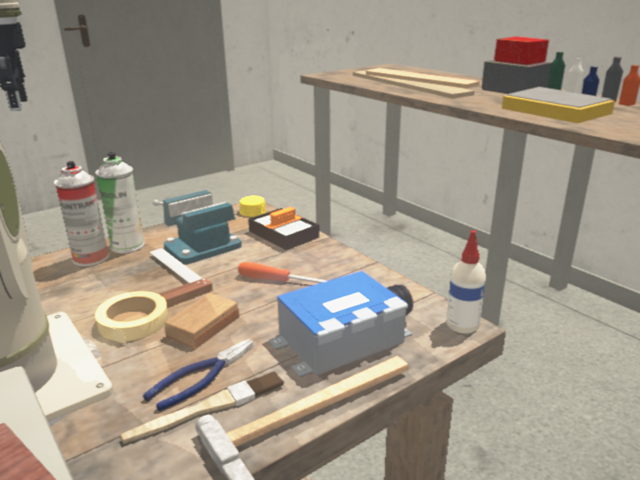

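The top view shows the box at about (387,282), with its spigot pointing away from the robot and its hinge on the right. The screwdriver runs from (264,288) to (335,239), the cassette is at (223,215) and the glue bottle at (425,205). I'll enlarge this area.

Run:
```python
import cv2
im=cv2.imread("pics/top0.png")
cv2.imwrite("pics/c1.png",cv2.resize(im[180:335,185:445],None,fx=3,fy=3,interpolation=cv2.INTER_CUBIC))
```

```text
(no output)
```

View pics/c1.png

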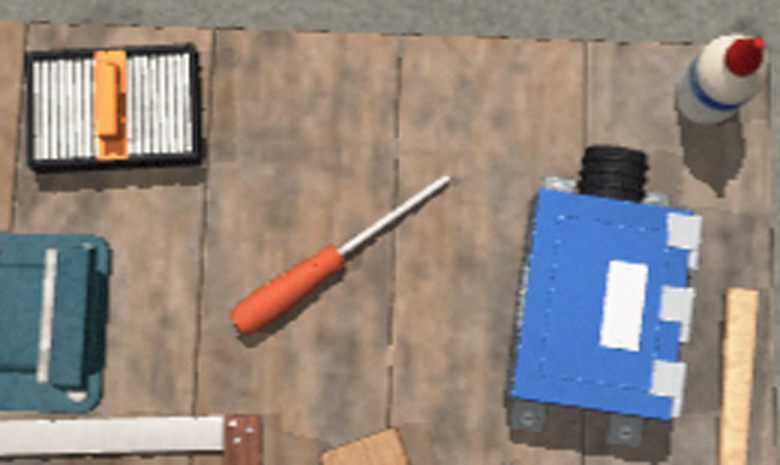

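The enlarged crop shows these pixels:
- **Cover corners:** (543,190), (512,402), (672,418) and (697,210).
- **Screwdriver:** butt at (236,320) and tip at (449,179).
- **Cassette top corners:** (30,55), (196,45), (201,160) and (33,170).

```bash
cat > h.py <<'E'
import numpy as np, cv2
from plant import bot, jaws, optics
def ray(cal,uv,z):
    R,t=cal["R"],cal["t"]; C=-R.T@t
    d=R.T@np.array([(uv[0]-cal["cx"])/cal["fx"],(uv[1]-cal["cy"])/cal["fy"],1])
    return C+d*(z-C[2])/d[2]
def proj(cal,X):
    p=cal["R"]@np.asarray(X)+cal["t"]; return np.array([cal["cx"]+cal["fx"]*p[0]/p[2],cal["cy"]+cal["fy"]*p[1]/p[2]])
E
python3 - <<'E'
from h import *
np.set_printoptions(precision=4,suppress=True)
c=optics.get_calibration("top"); print("cam",-c["R"].T@c["t"])
f=lambda x,y,z: ray(c,(185+(x+.5)/3-.5,180+(y+.5)/3-.5),z)
B=np.array([f(*p,.067) for p in [(543,190),(512,402),(672,418),(697,210)]]);print(B,np.linalg.norm(B-np.roll(B,-1,0),axis=1),B.mean(0))
S=np.array([f(236,320,.013),f(449,179,.008)]);print(S,np.linalg.norm(S[0]-S[1]))
K=np.array([f(*p,.03) for p in [(30,55),(196,45),(201,160),(33,170)]]);print(K,np.linalg.norm(K-np.roll(K,-1,0),axis=1),K.mean(0))
print(bot.read_orientation())
E
```

```text
cam [ 0.3441 -0.0408  1.0385]
[[ 0.4992 -0.1547  0.067 ]
 [ 0.3505 -0.1347  0.067 ]
 [ 0.3426 -0.2455  0.067 ]
 [ 0.4882 -0.2643  0.067 ]] [0.15   0.1111 0.1468 0.1102] [ 0.4201 -0.1998  0.067 ]
[[ 0.4047  0.0632  0.013 ]
 [ 0.5148 -0.0907  0.008 ]] 0.18935596259454168
[[0.5948 0.2232 0.03  ]
 [0.6065 0.1011 0.03  ]
 [0.5197 0.0928 0.03  ]
 [0.5085 0.2146 0.03  ]] [0.1227 0.0872 0.1224 0.0867] [0.5574 0.1579 0.03  ]
[[-0.9487  0.3163 -0.0003]
 [ 0.3163  0.9487 -0.0012]
 [-0.0001 -0.0012 -1.    ]]
```

The measurements fit the given sizes: cover 149×111, screwdriver 189 and cassette 123×87. Next I check IK for both tool yaws, then move over the screwdriver for a wrist picture.

```bash
cat >> h.py <<'E'
def ori(a):  # tool down, tool x at world angle a
    c,s=np.cos(a),np.sin(a)
    return np.array([[c,s,0],[s,-c,0],[0,0,-1.]])
yaw=-0.115          # of box y axis rel. world x ; box frame
E
python3 - <<'E'
from h import *
np.set_printoptions(precision=3,suppress=True)
d=-0.950; xb=-1.686
tests={"pick":(.43,.03,.2,d),"pry":(.438,-.03,.051,xb),"arc":(.427,-.14,.16,xb),"cas":(.557,.158,.04,.097+np.pi/2+np.pi),"box":(.4185,-.2,.04,xb+np.pi/2+np.pi),"behind":(.41,-.3,.13,xb),"press":(.424,-.16,.067,xb)}
for n,(x,y,z,a) in tests.items():
    for k in (0,np.pi):
        q=bot.ik((x,y,z),ori(a+k)); print(n,round(a+k,2),q)
# go look
a=d+np.pi
bot.move_ptp((.40,.0,.26),ori(a))
c=optics.get_calibration("wrist"); im=optics.capture("wrist")
cv2.imwrite("pics/w1.png",im[:,:,::-1]); np.savez("w1.npz",**c); print(bot.read_clock(),bot.read_position(),-c["R"].T@c["t"])
for p in [(.4047,.0632,.013),(.5148,-.0907,.008),(.4992,-.1547,.067),(.3505,-.1347,.067)]: print(proj(c,p))
E
```

```text
pick -0.95 [ 1.396 -0.15  -1.431  1.933 -0.157  1.234 -2.502]
pick 2.19 [-0.754 -0.126  0.546  2.009  0.069  1.241  0.387]
pry -1.69 [ 1.176  0.48  -1.364  2.077  0.554  1.032  2.556]
pry 1.46 [-0.722  0.137  0.731  2.159 -0.118  0.884 -0.035]
arc -1.69 None
arc 1.46 [-0.828 -0.083  1.029  2.036  0.078  1.149  0.052]
cas 4.81 [ 0.559  0.816 -1.249  1.736  0.825  1.224  2.327]
cas 7.95 [-0.7    0.436  0.42   1.802 -0.214  0.948 -0.093]
box 3.03 [-0.652  0.375  1.146  2.118 -0.436  0.911  2.2  ]
box 6.17 [-0.59   0.327  1.06   2.116 -0.368  0.895 -1.002]
behind -1.69 [-0.474  0.307  1.18   1.936 -0.318  1.107 -2.422]
behind 1.46 [-0.307  0.222  0.955  1.931 -0.204  1.089  0.617]
press -1.69 None
press 1.46 [-0.659  0.182  1.     2.121 -0.192  0.93   0.333]
2.3917 [0.4   0.001 0.26 ] [0.358 0.059 0.404]
[356.197 159.762]
[351.029 315.621]
[309.928 375.68 ]
[203.713 290.98 ]
```

View pics/w1.png

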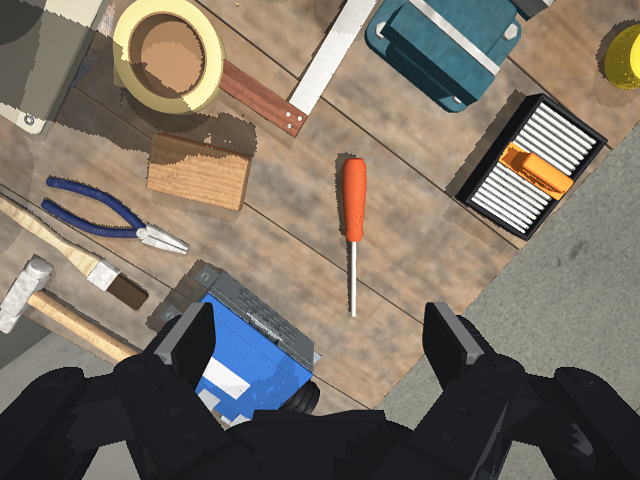

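The wrist picture shows the screwdriver butt at (355,158) and tip at (353,316). The cover's front edge runs from about (211,295) to (314,373), a few pixels from my prediction, so I'll crop in to refine the box pose.

Run:
```python
import cv2
im=cv2.imread("pics/w1.png")
cv2.imwrite("pics/c2.png",cv2.resize(im[255:405,150:340],None,fx=4,fy=4,interpolation=cv2.INTER_CUBIC))
```

```text
(no output)
```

View pics/c2.png

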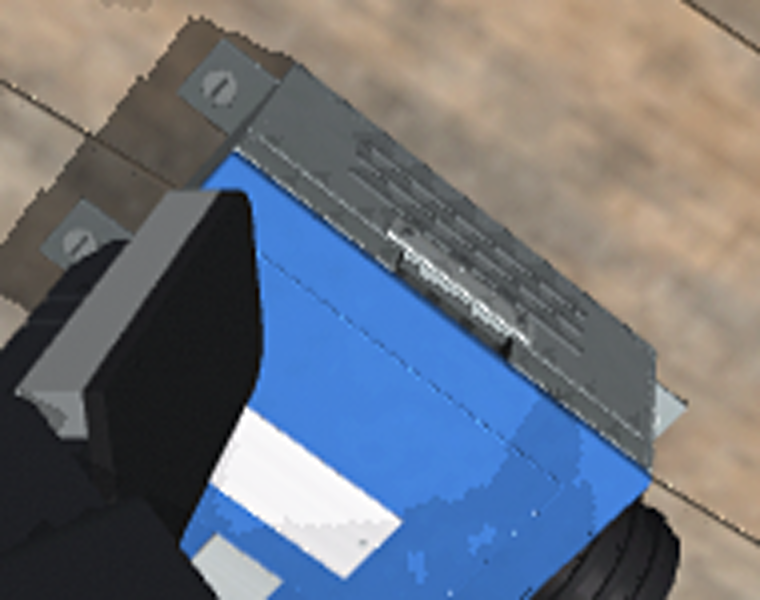

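The cover's front edge runs from (235,152) to (651,480), the box's foot line from (297,63) to (655,350), and the slot spans about (400,262) to (510,348).

Run:
```python
from h import *
np.set_printoptions(precision=4,suppress=True)
c=dict(np.load("w1.npz")); g=lambda x,y,z: ray(c,(150+(x+.5)/4-.5,255+(y+.5)/4-.5),z)
def rep(n,a,b): print(n,a,b,(a+b)/2,"len",np.linalg.norm(b-a),"ang",np.arctan2(*(b-a)[1::-1]))
rep("edge",g(235,152,.067),g(651,480,.067)); rep("foot",g(297,63,0),g(655,350,0)); rep("slot",g(400,262,.056),g(510,348,.056))
rep("drv",ray(c,(355,158),.013),ray(c,(353,316),.008))
k=[ray(c,p,.03) for p in [(540,95),(606,137),(530,238),(465,198)]];rep("casA",k[3],k[0]);rep("casB",k[2],k[1]);rep("w",k[0],k[1]);print(np.mean(k,0))
```

```text
edge [ 0.3554 -0.1335  0.067 ] [ 0.5006 -0.152   0.067 ] [ 0.428  -0.1427  0.067 ] len 0.14642630947128335 ang -0.1266030827797894
foot [ 0.3551 -0.1351  0.    ] [ 0.5013 -0.1527  0.    ] [ 0.4282 -0.1439  0.    ] len 0.14731328961625884 ang -0.1194786272627458
slot [ 0.4088 -0.1418  0.056 ] [ 0.4482 -0.1465  0.056 ] [ 0.4285 -0.1441  0.056 ] len 0.03968817069316151 ang -0.1198090201920745
drv [0.4025 0.0639 0.013 ] [ 0.5171 -0.0897  0.008 ] [ 0.4598 -0.0129  0.0105] len 0.19169910911703283 ang -0.9299339761034824
casA [0.5206 0.0988 0.03  ] [0.5115 0.2172 0.03  ] [0.5161 0.158  0.03  ] len 0.11876349235576669 ang 1.6477754421572948
casB [0.6085 0.1075 0.03  ] [0.5945 0.2282 0.03  ] [0.6015 0.1678 0.03  ] len 0.12144741861800389 ang 1.6868390701469478
w [0.5115 0.2172 0.03  ] [0.5945 0.2282 0.03  ] [0.553  0.2227 0.03  ] len 0.08368179054471345 ang 0.13088646201097928
[0.5588 0.1629 0.03  ]
```

```bash
cat >> h.py <<'E'
yaw=-0.12
slot=np.array([.4284,-.1440,.056]); YB=np.array([np.cos(yaw),np.sin(yaw),0]); XB=np.array([YB[1],-YB[0],0]); Z=np.array([0,0,1.])
ctr=slot+.056*XB; ctr[2]=0; hinge=ctr+.058*XB+.064*Z
AX=np.arctan2(-XB[1],-XB[0])   # tool x angle with the blade along +XB
pick=np.array([.4325,.0238,.004]); apick=-.9355+np.pi
E
python3 - <<'E'
from h import *
np.set_printoptions(precision=4,suppress=True)
bot.move_ptp(pick+.08*Z,ori(apick))
jaws.set_gripper(.05)
print(bot.movel(pick,.12,stop_force=15),bot.read_position())
jaws.set_gripper(0,110); print("w",bot.read_width(),bot.read_gripper_force())
bot.movel(pick+.1*Z,.15)
tcp=slot-.16*XB; tcp[2]=.052
bot.move_ptp(tcp+.05*Z,ori(AX)); bot.movel(tcp,.12)
c=optics.get_calibration("wrist"); im=optics.capture("wrist")
cv2.imwrite("pics/w2.png",im[:,:,::-1]); np.savez("w2.npz",**c)
print(bot.read_clock(),bot.read_position(),"tip",proj(c,slot-.02*XB),"slot",proj(c,slot))
E
```

```text
False [0.4329 0.0238 0.0044]
w 0.01875627581118638 108.33997964859009
6.925 [0.448  0.0148 0.0526] tip [317.7458 538.124 ] slot [317.7734 563.6192]
```

View pics/w2.png

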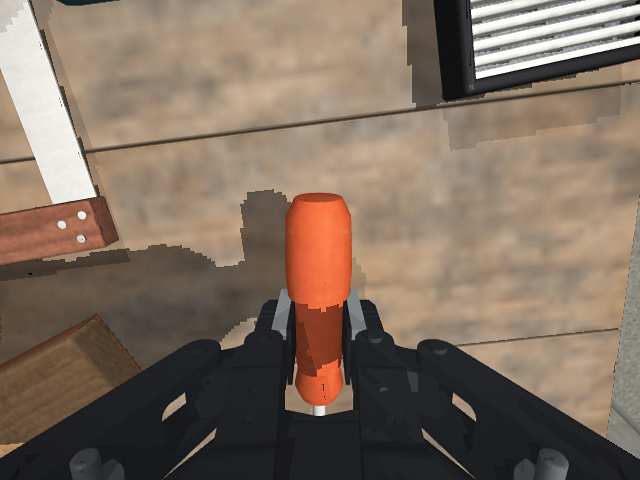

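The driver is gripped squarely at (320,300), but the tip is out of the wrist view, so I'll check it in the fixed cameras.

Run:
```python
from h import *
o=[]
tip=slot-.02*XB
for n in ("top","scene"):
    c=optics.get_calibration(n); im=optics.capture(n)[:,:,::-1]; u=proj(c,tip); print(n,u,proj(c,slot),np.round(u).astype(int)-[45,50])
    x,y=np.round(u).astype(int); o.append(cv2.resize(im[y-50:y+50,x-45:x+45],None,fx=4,fy=4,interpolation=cv2.INTER_CUBIC))
cv2.imwrite("pics/t1.png",np.hstack(o))
```

```text
top [350.3848792  275.19576425] [359.70340345 276.59108862] [305 225]
scene [315.5008268  283.56399802] [322.08451378 289.15417811] [271 234]
```

View pics/t1.png

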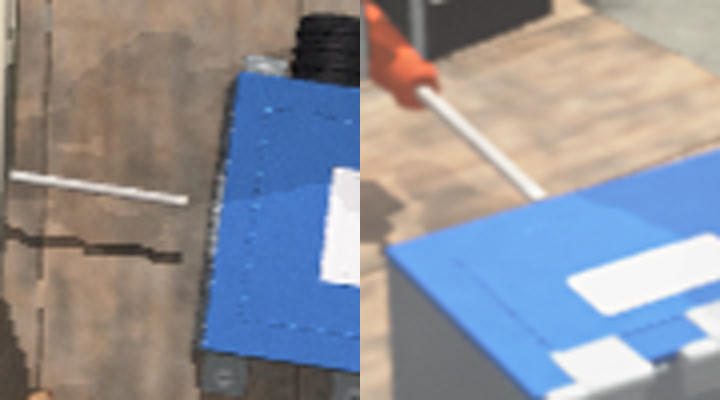

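The tip is at (351.6,275) in the top view, matching the prediction of (350.4,275.2) to about 2 mm. Next I insert under force guard and prise.

Run:
```python
from h import *
np.set_printoptions(precision=3,suppress=True)
p=slot-.14*XB; p[2]=.052
tgt=p+.026*XB
hit=True
for dz in (0,-.002,.002,-.004):
    if not bot.movel(tgt+dz*Z,.06,stop_force=8): hit=False;break
    print("hit",dz,bot.read_position()); bot.movel(p-.02*XB+dz*Z,.1)
print(hit,bot.read_position(),bot.read_ft_force(),bot.read_clock())
if not hit:
    r=.088; base=tgt.copy(); base[2]=.052
    def P(t):
        d=(r*(1-np.cos(t))-.005*np.sin(t)-.0*np.cos(t), r*np.sin(t)-.005*np.cos(t)+.008)
        return base+d[0]*XB+d[1]*Z
    for t in np.arange(.05,.36,.1):
        bot.movel(P(t),.05); print(round(t,2),bot.read_ft_force(),bot.read_position(),bot.read_width())
    np.save("base.npy",base)
    o=[]
    for n in ("top","scene"):
        c=optics.get_calibration(n); im=optics.capture(n)[:,:,::-1]; x,y=np.round(proj(c,ctr+.08*Z)).astype(int)
        o.append(cv2.resize(im[y-75:y+75,x-65:x+65],None,fx=3,fy=3))
    cv2.imwrite("pics/t2.png",np.hstack(o)); print(bot.read_clock())
```

```text
False [ 0.442 -0.031  0.052] [ 0.522  0.845 -0.451] 7.9417
0.05 [-0.977  0.766 -2.681] [ 0.442 -0.03   0.06 ] 0.018863136561286954
0.15 [-0.062  0.47  -1.609] [ 0.443 -0.031  0.069] 0.018630638307282742
0.25 [-0.417 -0.384 -0.302] [ 0.442 -0.032  0.077] 0.019172831762318193
0.35 [-0.636  0.016 -1.433] [ 0.442 -0.034  0.086] 0.01868723493068216
9.3167
```

View pics/t2.png

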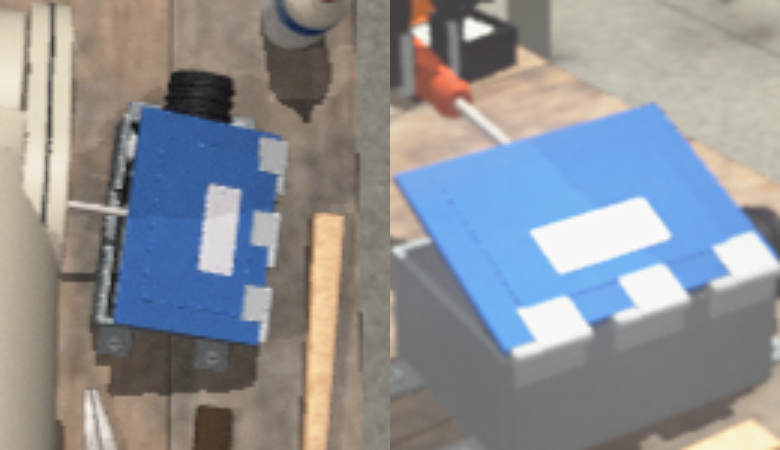

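The cover has been prised up about 25° with the blade still under it. I'll continue the arc past upright.

Run:
```python
from h import *
np.set_printoptions(precision=3,suppress=True)
r=.088; base=np.load("base.npy")
def P(t):
    return base+(r*(1-np.cos(t))-.005*np.sin(t))*XB+(r*np.sin(t)-.005*np.cos(t)+.008)*Z
for t in np.arange(.5,1.85,.165):
    bot.movel(P(t),.09); f=bot.read_ft_force(); print(round(t,2),f,bot.read_width())
    if np.linalg.norm(f)>35: break
bot.sleep(.25)
p=bot.read_position(); print(p)
bot.movel(p-.06*XB,.15)
o=[]
for n in ("top","scene"):
    c=optics.get_calibration(n); im=optics.capture(n)[:,:,::-1]; x,y=np.round(proj(c,ctr+.1*Z)).astype(int)
    y=max(y,90);o.append(cv2.resize(im[y-90:y+90,x-65:x+65],None,fx=3,fy=3))
cv2.imwrite("pics/t3.png",np.hstack(o)); print(bot.read_clock())
```

```text
0.5 [-0.76   0.35  -0.691] 0.018684308288095954
0.66 [ 1.311  0.233 -1.527] 0.018577242022854507
0.83 [-0.308 -0.258 -1.713] 0.019006044163116347
1.0 [-0.218 -0.447 -1.782] 0.018409951201231456
1.16 [ 0.121 -0.436 -0.879] 0.019071930065543235
1.33 [ 0.723 -0.184 -1.077] 0.018566967640079857
1.49 [ 0.728 -0.582 -0.692] 0.0186494112617256
1.66 [ 0.296 -0.745 -0.946] 0.01864652717583897
1.82 [-0.31   0.641 -1.038] 0.018866405827552887
[ 0.43  -0.134  0.147]
12.9833
```

View pics/t3.png

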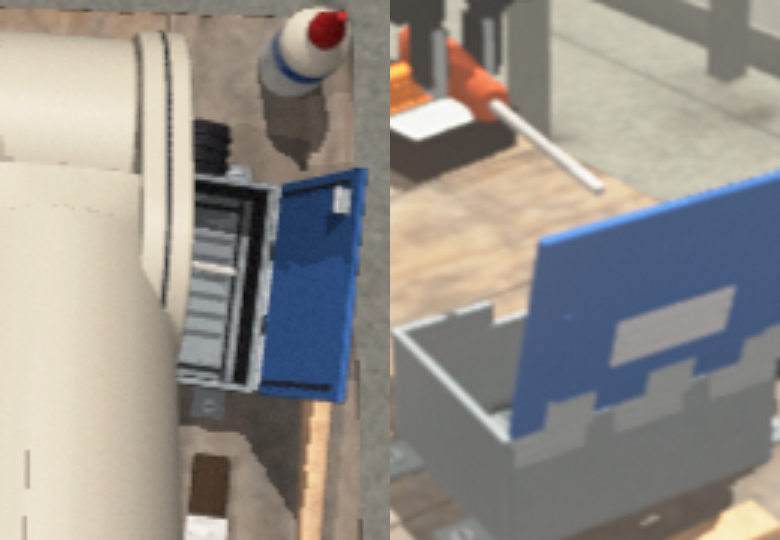

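Run:
```python
from h import *
np.set_printoptions(precision=4,suppress=True)
c=optics.get_calibration("top"); x,y=np.round(proj(c,ctr+.1*Z)).astype(int); y=max(y,90)
e=np.array([x-65+355/3,y-90+285/3])
for t in (1.4,1.5,1.57,1.65,1.7,1.8,1.92):
    print(t,proj(c,hinge+.114*(-np.cos(t)*XB+np.sin(t)*Z)),e)
bot.movel(bot.read_position()+np.array([.02,.05,.0]),.2)
bot.move_ptp(pick+.06*Z,ori(apick)); bot.movel(pick+.001*Z,.12,stop_force=15); print(bot.read_position())
jaws.set_gripper(.06); bot.movel(pick+.12*Z,.25)
a=.10+np.pi/2  # tool x along cassette -y or y ; tool y across the bar
cas=np.array([.558,.160,0]); off=.0
bot.move_ptp(cas+np.array([-.06,.0,.20]),ori(a))
c=optics.get_calibration("wrist"); im=optics.capture("wrist")
cv2.imwrite("pics/w3.png",im[:,:,::-1]); np.savez("w3.npz",**c); print(bot.read_clock())
```

```text
1.4 [416.649  278.7572] [442.3333 284.    ]
1.5 [422.8175 279.5982] [442.3333 284.    ]
1.57 [427.0857 280.2201] [442.3333 284.    ]
1.65 [431.8711 280.9582] [442.3333 284.    ]
1.7 [434.7938 281.4315] [442.3333 284.    ]
1.8 [440.4361 282.3983] [442.3333 284.    ]
1.92 [446.7607 283.5779] [442.3333 284.    ]
[0.4323 0.0235 0.005 ]
16.5083
```

View pics/w3.png

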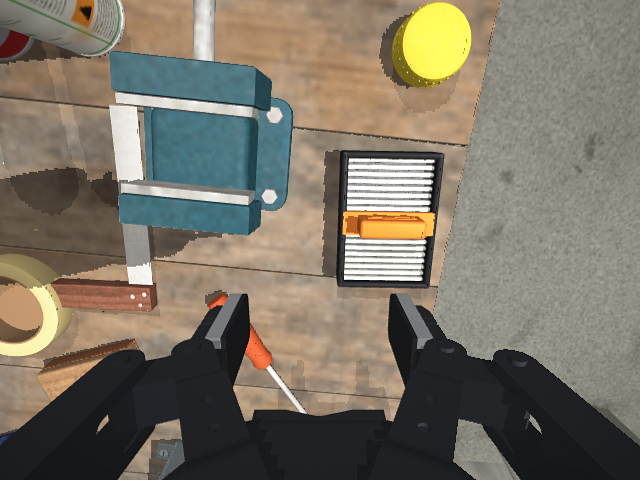

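The wrist picture shows the cassette frame at (342,151), (442,153), (430,287) and (338,286), with its bar top centred near (393,228). The screwdriver is lying on the bench, and the cover is open at about 1.83 rad. The bar runs along world x, so the tool has to turn 90°. I've used all 10 views, so from here I go by numbers.

Run:
```python
from h import *
np.set_printoptions(precision=4,suppress=True)
c=dict(np.load("w3.npz")); print("cam",-c["R"].T@c["t"])
k=np.array([ray(c,p,.03) for p in [(342,151),(442,153),(430,287),(338,286)]]);print(k,np.linalg.norm(k-np.roll(k,-1,0),axis=1),k.mean(0))
print("bar",ray(c,(393,228),.053),ray(c,(360,228),.053),ray(c,(426,229),.053),"strip",ray(c,(343,224),.03),ray(c,(435,225),.03))
im=cv2.cvtColor(cv2.imread("pics/w3.png"),cv2.COLOR_BGR2HSV)
m=cv2.inRange(im,(8,150,150),(22,255,255)); m[:,:330]=0; m[:150]=0; m[290:]=0
pts=cv2.findNonZero(m); print(cv2.boundingRect(pts),cv2.minAreaRect(pts))
for a in (.10,.10+np.pi):
    print("cas",a,bot.ik((.558,.16,.03),ori(a)),bot.ik((.558,.16,.2),ori(a)))
for a in (AX,AX-np.pi):
    print("box",a,[bot.ik(ctr+z*Z,ori(a)) for z in (.04,.16)])
for n in ("s","b"): pass
```

```text
cam [0.4908 0.2304 0.3425]
[[0.511  0.2205 0.03  ]
 [0.5963 0.2274 0.03  ]
 [0.6096 0.1039 0.03  ]
 [0.5221 0.096  0.03  ]] [0.0855 0.1243 0.0879 0.125 ] [0.5598 0.1619 0.03  ]
bar [0.5597 0.1631 0.053 ] [0.5321 0.1603 0.053 ] [0.5875 0.1651 0.053 ] strip [0.5196 0.1569 0.03  ] [0.6026 0.1644 0.03  ]
(342, 211, 93, 28) ((388.0, 224.5), (27.0, 92.0), 90.0)
cas 0.1 [-0.9522  0.532   0.7459  1.8164 -0.4326  0.9631 -1.4927] [-1.0106  0.312   0.7976  1.6622 -0.2324  1.2657 -1.6375]
cas 3.241592653589793 [-0.6922  0.4519  0.4082  1.8034 -0.2179  0.9306  1.4812] [-0.768   0.2654  0.4896  1.6508 -0.13    1.2578  1.418 ]
box 1.4507963267948967 [array([-0.5688,  0.3243,  1.0329,  2.1089, -0.3585,  0.8944,  0.5506]), array([-0.7753, -0.001 ,  1.1465,  1.9998,  0.001 ,  1.1422,  0.2508])]
box -1.6907963267948964 [array([-0.6754,  0.4113,  1.1815,  2.1116, -0.4816,  0.9249, -2.4822]), None]
```

Run:
```python
from h import *
np.set_printoptions(precision=4,suppress=True)
bar=np.array([.5597,.1625,0]); a=.093+np.pi
bot.move_ptp(bar+.12*Z,ori(a)); jaws.set_gripper(.05)
print("down",bot.movel(bar+.031*Z,.12,stop_force=10),bot.read_position())
jaws.set_gripper(0,60); print("w",bot.read_width(),bot.read_gripper_force())
bot.movel(bar+.16*Z,.2); print("w",bot.read_width(),bot.read_ft_force())
bot.move_ptp(ctr-.10*XB+.16*Z,ori(AX)); bot.movel(ctr+.16*Z,.2); 
bot.movel(ctr+.11*Z,.15)
print("dn",bot.movel(ctr+.034*Z,.06,stop_force=6),bot.read_position(),bot.read_ft_force(),bot.read_width(),ctr,bot.read_clock())
```

```text
down False [0.5603 0.1626 0.0317]
w 0.014588844280145523 59.64498460292816
w 0.014781395886055232 [-1.1532  0.2889 -2.8632]
dn True [ 0.4213 -0.1996  0.0368] [-1.8193  1.066   9.8998] 0.01500509988729739 [ 0.4217 -0.1996  0.    ] 23.9
```

The cassette is on the floor: the descent stopped at 36.8 mm against 36.7 expected. Next I release it and shut the cover from behind.

Run:
```python
from h import *
np.set_printoptions(precision=3,suppress=True)
jaws.set_gripper(.05); bot.sleep(.3); p=bot.read_position()
bot.movel(np.array([p[0],p[1],.12]),.12); bot.sleep(.25)
# check: orange bar and frame seen from above the box
bot.movel(ctr-.05*XB+.24*Z,.25); jaws.set_gripper(0,60)
c=optics.get_calibration("wrist"); cv2.imwrite("pics/w4.png",optics.capture("wrist")[:,:,::-1]); np.savez("w4.npz",**c)
im=cv2.imread("pics/w4.png"); m=cv2.inRange(cv2.cvtColor(im,cv2.COLOR_BGR2HSV),(8,150,120),(22,255,255))
n,l,s,cc=cv2.connectedComponentsWithStats(m)
for i in range(1,n):
    if s[i,4]>150: print(s[i],cc[i])
e=[proj(c,ctr+x*XB+.058*Z) for x in (-.028,0,.028)]; print("bar expected",e)
print(bot.read_clock(),[bot.ik(hinge+x*XB+(z-.064)*Z,ori(AX)) is not None for x,z in ((.08,.25),(.08,.15),(.05,.16),(-.1,.067))])
```

```text
[280   0  58  59 972] [311.262  26.27 ]
[ 309  221   21   68 1405] [318.875 254.25 ]
bar expected [array([319.006, 238.827]), array([319.015, 266.316]), array([319.023, 292.571])]
26.9833 [True, True, True, True]
```

The bar is seen at column 319, as expected. Now I shut the cover.

Run:
```python
from h import *
np.set_printoptions(precision=3,suppress=True)
bot.movel(hinge+.085*XB+(.25-.064)*Z,.25)
bot.movel(hinge+.085*XB+(.155-.064)*Z,.2)
r=.102
def P(t):
    c,s=np.cos(t),np.sin(t); h=.0025+.011*s-.002
    return hinge+(-r*c+h*s)*XB+(r*s+h*c)*Z
for t in np.arange(1.75,.11,-.15):
    bot.movel(P(t),.1); f=bot.read_ft_force(); print(round(t,2),f,bot.read_position())
    if np.linalg.norm(f)>35: break
else:
    q=P(0); q[2]=.060
    print("press",bot.movel(q,.04,stop_force=28),bot.read_position(),bot.read_ft_force())
print(bot.read_clock())
```

```text
1.75 [-0.242  0.58  -0.165] [ 0.412 -0.287  0.163]
1.6 [ 0.223 -0.35  -0.042] [ 0.413 -0.272  0.166]
1.45 [0.444 0.97  0.232] [ 0.415 -0.256  0.167]
1.3 [-0.934 -0.     0.658] [ 0.417 -0.241  0.165]
1.15 [-0.344  0.861  0.507] [ 0.419 -0.226  0.161]
1.0 [0.239 0.462 0.014] [ 0.42  -0.211  0.155]
0.85 [-0.009 -0.404  0.19 ] [ 0.422 -0.197  0.146]
0.7 [-0.346  0.024 -1.448] [ 0.423 -0.184  0.135]
0.55 [-0.515 -0.226 -0.578] [ 0.424 -0.174  0.122]
0.4 [-0.313 -0.576 -0.754] [ 0.425 -0.166  0.108]
0.25 [0.958 0.213 0.136] [ 0.426 -0.16   0.093]
press True [ 0.427 -0.157  0.066] [-10.618   3.667  30.986]
33.025
```

Run:
```python
from h import *
p=bot.read_position(); bot.movel(p+.12*Z,.2); bot.movel(np.array([.42,.10,.25]),.3); bot.sleep(.3)
a=cv2.imread("pics/top0.png"); 
b=optics.capture("top")[:,:,::-1].copy(); cv2.imwrite("pics/end.png",b)
def blue(i):
    m=cv2.inRange(cv2.cvtColor(i,cv2.COLOR_BGR2HSV),(100,120,80),(125,255,255)); m[:,:350]=0; m[:225]=0; m[335:]=0; m[:,430:]=0; return m>0
A,B=blue(a),blue(b); print("IoU",(A&B).sum()/(A|B).sum(),A.sum(),B.sum())
for m in (A,B): ys,xs=np.nonzero(m); print(xs.min(),xs.max(),ys.min(),ys.max())
def blu(i):
    m=cv2.inRange(i,(0,0,120),(70,70,255)); m[:,:400]=0; m[225:]=0; return cv2.moments(m,True)
for i in (a,b): M=blu(i); print("nozzle",M["m10"]/M["m00"],M["m01"]/M["m00"])
s=optics.capture("scene")[:,:,::-1]; s0=cv2.imread("pics/scene0.png")
print("scene box diff",np.abs(s[265:380,270:420].astype(int)-s0[265:380,270:420]).mean(), bot.read_clock())
```

```text
IoU 0.9963539940338084 3009 3014
356 414 243 319
356 414 243 319
nozzle 431.95 195.25
nozzle 432.28125 194.8125
scene box diff 2.3183381642512075 35.2083
```

The cover and bottle look exactly as they did at the start, with the cover shut (IoU 0.996), so I'm handing in.

```bash
python3 -c "
from plant import workorder
print(workorder.finish_job())"
```

```text
the job is handed in; nothing more can be done
None
```

I handed the job in at about 35 s of the 72 s, but no verdict came back: by my own checks the cover is shut, the cassette is on the box floor, the screwdriver is on the bench and the glue bottle has not moved.

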